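# Post a small carton through the flap of the counter order box

### The job

Use one fingertip to push the self-closing flap of the order box open, and while it holds the flap open push the small carton along the deck with the other finger until it goes through and drops into the bin; then take the hand away so that the flap swings fully shut. Only push: do not lift or squeeze the carton, never let the flap and the carton touch, and leave the other things on the counter where they are.

Things in the scene. Friction and masses are not known exactly. Their poses are not given: they have to be found in the camera images.
- order_box: Plywood order box, fixed to the counter: a raised deck, a flap across the deck's end, a sunk bin behind it. Its place and heading vary. Origin: on the counter, under the middle of the deck's end. +x: the way the carton goes, from deck through flap to bin; +y: to the flap's hinge side; z up. All box coordinates below are in this frame. Nothing lies over lane or bin.
- deck_end (a point): Middle of the deck's end edge (box x 0, y 0), axes as the box. The deck is flat, 50 mm above the counter, box x -200 to 0, y -70 to +100 mm, and drops straight off at x 0. On it a lane 68 mm wide (y -34 to +34 mm) runs along x between two wooden curbs 8 mm thick, 14 mm high.
- bin_floor (a point): Middle of the bin's floor, 6 mm above the counter, axes as the box. The open-topped bin spans box x 0 to 165, y -64 to +94 mm inside; its walls are 46 mm high above the counter, so lower than the deck.
- flap_hinge (a point): On the flap's vertical hinge line at half the flap's height (box x +5, y +80 mm, 74.5 mm above the counter), axes as the box. A 12 mm steel post stands beside it at box x -8, y +88 mm, up to 100 mm above the counter.
- flap (a joint): Flap: upright aluminium plate 4 mm thick, when shut in the plane box x = 5 mm, 54 to 95 mm above the counter, reaching from its hinge across the lane to its free edge at box y -51 mm (131 mm from the hinge). Angle in rad: 0 shut, grows as it swings to +x over the bin, stop at 1.5; it cannot swing over the deck. A light spring (0.3 to 1 N at the lane's middle) shuts it in about a second.
- carton: The small carton to be posted: brown cardboard with a paper band, 30 mm (its x, along the lane) by 44 mm (its y) by 30 mm high, 50 to 100 g, standing in the lane on the deck its centre about 85 to 125 mm before the deck's end, up to about 9 degrees askew. Origin: centre of its underside, z up.
- carton_mid (a point): The carton's centre (15 mm above its underside).
- brass_bowl: Bystander: brass bowl, 80 mm across, 35 mm high, on the counter beside the box. Origin: centre of its underside.
- round_box: Bystander: turned brown wooden box with knob, 68 mm across, 58 mm high, on the counter beside the box. Origin: centre of its underside.
- spare_carton: Bystander: larger carton, 50 x 70 x 45 mm high, on the counter beside the box. Origin: centre of its underside.
There are look-alikes about, which are no part of the job. Leave any black or turquoise look-alike of the carton alone.

How it is judged:
By the outcome, as a careful person would: the job done as asked, in the order asked, and still so for the second after the job is handed in, with the robot touching nothing.
It also fails if it takes over 38 s, if anything falls off the work surface, if the arm or the gripper's body presses on something with over 40 N, if the wrist force passes 120 N, or if a joint passes its speed limit or range.

### The arm

A 6-joint arm with a two-finger parallel gripper is mounted at the origin on the work surface. World frame = base frame: x ahead of the robot, y to its left, z up, the work surface at z = 0. Lengths are in m, angles in rad, forces in N, time in s.
With the tool pointing down it reaches from about 0.4 to 0.825 m from the base axis. Payload 7 kg.
Tool frame: the origin (TCP) lies between the finger pads; the fingertips stand 8 mm ahead of it and the grasp point (between the pads) lies 11 mm behind it (arm.finger_overhang is the distance from the TCP to the fingertips, in m); z points along the fingers, y is the line along which they close (so a half turn about z gives the same grasp; the last joint's range is limited). The gripper opens to 88 mm and grips with 3 to 60 N. Pads are 19 mm wide; open, the fingers measure 130 mm over their backs; the gripper's body (78 mm by 193 mm) begins 47 mm behind the grasp point.
Start: joints at [1.592, 0.359, 0.012, 0, -1.224, -0.288], TCP at [0.178, 0.651, 0.211] pointing down, gripper open.
Joint ranges: [-3.07, 3.07], [-1.43, 2.12], [-1.02, 1.25], [-3.03, 1.67], [-3.05, -0], [-3.03, 3.03]. Speed limits (rad/s): [2.39, 2.39, 3.01, 3.14, 3.14, 3.14].

### API

Orientations are given as [roll, pitch, yaw] about the fixed x, y, z axes, in that order (R = Rz(yaw) Ry(pitch) Rx(roll)).
In Python, from station import arm gives the robot as it stands.
- The arm moves only by the tool move_arm, never from a script. Its argument "rows" is text: rows parted by semicolons, each of 7 numbers parted by spaces: the turn, a rotation vector about the tool's x, y, z in degrees, then the shift along the tool's x, y, z in m, then the finger opening in m, from 0 to 0.0876. A call has 1 to 8 rows; each row shifts and turns the commanded pose from where the row before left it, along the tool's axes as they then stand; what a row does not reach is not made up. A row lasts 1/8 s, in which the tool goes at most 62.5 mm and 10.7 degrees, less where a joint would pass 70% of its speed; a pose out of reach is approached as far as the arm can. A call is refused whole if a number of a shift passes 0.0625 or a number of a turn 10.7, either way. A call with a gripper value outside its range is refused whole. The fingers move at their own pace and stop on an object; "squeeze" is the grip in N (left out, the last holds). Time passes only in rows, so rows that do not move let the fingers close. It gives the time, the measured TCP pose, the force, the opening and the grip force at its end, in the units of the state.
- arm.get_state(): the state, without advancing time (a new reading comes with each control period).
- arm.grab_frame(name): name is "side" or "top" or "wrist"; returns (picture, depth): 384x512x3 uint8, blue, green, red; 384x512 float32, m along the optical axis (not along the pixel's ray), 0 where there is no reading.
- arm.camera_model(name): a dict with "mtx" (3x3 intrinsics, pixels), "camera_from_world" (4x4, takes a point from world to camera coordinates); the wrist camera has in their place "mount" (4x4, takes a point from camera to tool coordinates, whose origin is the TCP and whose axes are the flange's). Camera axes: x right, y down, z forward; pixel columns grow to the right and rows downward; lengths in m; the calibration is good to about 2 mm. A picture is of the moment at which its call begins: read the wrist's pose just before it. camera_model takes no time and is no camera call.
- arm.job_done(): hands the job in; it is judged then, once.
The state is a dict: "t": time; "q": joint angles; "qd": joint speeds; "joint_efforts": joint torques, N m; "eef_pos": TCP position; "ee_rot": TCP orientation; "force": force on the tool from outside, world axes, zero at the start; "moment": the same for the moment, N m; "width": finger opening in m; "gripper_force": force on a finger pad.
Only numpy, scipy, OpenCV 4.12 (cv2) and the standard library are available. Lean on these libraries where they do the work, as an engineer would, in place of code of your own. Each camera call takes 0.05 s, during which the arm holds its last target. There are 200 camera calls.

## Working session

There is one attempt and no reset: what is moved stays moved. The work goes in short steps, Python scripts to look and compute and a tool call to move; the robot and the scene stay as the last step left them, time stands still between calls to the robot, and variables do not carry over. Pictures are saved under pics/ and viewed, at most 10 in all, crops included, and the job is handed in when it is done.

Besides the shell and the picture viewer there is one more tool, called after "Call:" by a JSON object that holds its "api" and its "payload", one argument or row to a line. move_arm: Moves the arm, as the interface text tells. Its arguments: {"type":"object","properties":{"rows":{"type":"string"},"squeeze":{"type":"number"}},"required":["rows"]}

```bash
mkdir -p pics; ls; python3 - <<'E'
from station import arm
import cv2,numpy as np
s=arm.get_state(); print(s)
for n in("top","side"):
    p,d=arm.grab_frame(n); cv2.imwrite(f"pics/{n}0.png",p); np.save(f"pics/{n}0.npy",d)
    m=arm.camera_model(n); print(n,m)
print(arm.camera_model("wrist"), arm.finger_overhang)
E
```

```text
pics
{'t': 0.0, 'q': array([ 1.59213616e+00,  3.59339653e-01,  1.10622533e-02, -3.32351379e-04,
       -1.22409190e+00, -2.88077540e-01]), 'qd': array([-3.19945354e-04, -1.23498775e-03, -2.60395075e-05, -7.77179960e-04,
       -4.61180014e-04,  9.45605512e-04]), 'joint_efforts': array([ 1.02587685e-03, -5.82712555e+01,  2.93052328e+01,  6.99737236e+00,
        6.85914667e-03, -1.48736490e-04]), 'eef_pos': array([0.17783427, 0.65062458, 0.21005793]), 'ee_rot': array([ 3.13999573e+00, -1.47375932e-04, -2.66850772e-01]), 'force': array([-0.03829346, -0.72947541,  0.02516853]), 'moment': array([0.02257313, 0.04447727, 0.01225833]), 'gripper_force': 0.0, 'width': 0.08757000363811426}
top {'mtx': array([[421.58622403,   0.        , 253.04769137],
       [  0.        , 421.58622403, 193.7576349 ],
       [  0.        ,   0.        ,   1.        ]]), 'camera_from_world': array([[-0.01972534, -0.99971764, -0.01324957,  0.0588478 ],
       [-0.99779678,  0.02052359, -0.06309014,  0.623678  ],
       [ 0.06334426,  0.01197591, -0.99791988,  0.94905472],
       [ 0.        ,  0.        ,  0.    
[... 276 characters left out ...]
   [-0.25878058, -0.48634906, -0.83456408,  0.24371733],
       [ 0.39522696,  0.73504888, -0.55090724,  0.5448121 ],
       [ 0.        ,  0.        ,  0.        ,  1.        ]])}
{'mtx': array([[313.3355796 ,   0.        , 253.95149608],
       [  0.        , 313.3355796 , 197.16492366],
       [  0.        ,   0.        ,   1.        ]]), 'mount': array([[ 2.87611422e-04, -9.63600774e-01, -2.67345216e-01,
         7.17844442e-02],
       [ 9.99999950e-01,  3.11318119e-04, -4.62883627e-05,
        -6.51186935e-04],
       [ 1.27832912e-04, -2.67345190e-01,  9.63600816e-01,
        -1.72975547e-01],
       [ 0.00000000e+00,  0.00000000e+00,  0.00000000e+00,
         1.00000000e+00]])} 0.008
```

View pics/top0.png

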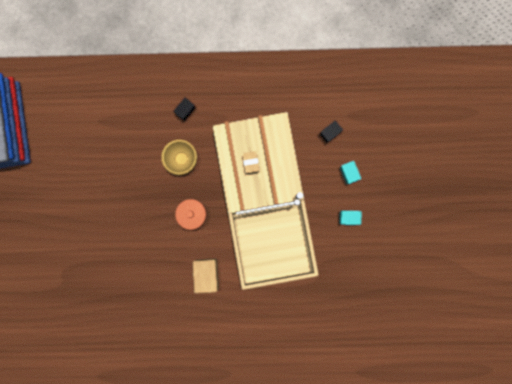

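View pics/side0.png

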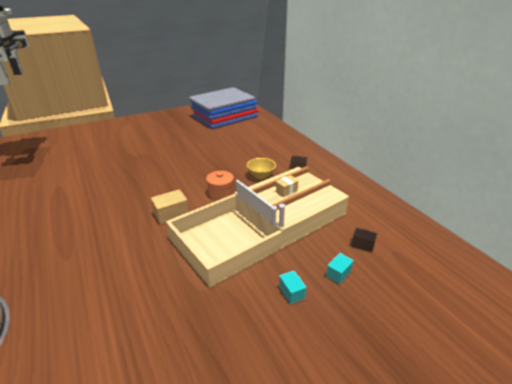

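The carton is at top pixel (251,162): brown, paper band, in the lane. These could be mistaken for it: black blocks at (184,109) and (331,132), turquoise blocks at (350,172) and (350,218), and the larger spare carton at (205,276). The flap runs from (235,214) to (299,202), with the post at (299,197), so box +x points down the image.

```bash
cat > h.py <<'E'
import numpy as np,cv2
from station import arm
from scipy.spatial.transform import Rotation as R
def pts(d,K,cfw):
    v,u=np.indices(d.shape); c=np.stack([(u-K[0,2])*d/K[0,0],(v-K[1,2])*d/K[1,1],d],-1)
    T=np.linalg.inv(cfw); P=c@T[:3,:3].T+T[:3,3]; P[d==0]=np.nan; return P
def wrist_cfw():
    s=arm.get_state(); T=np.eye(4); T[:3,:3]=R.from_euler('xyz',s['ee_rot']).as_matrix(); T[:3,3]=s['eef_pos']
    return np.linalg.inv(T@arm.camera_model('wrist')['mount']),s
E
python3 - <<'E'
from h import *
m=arm.camera_model('top'); d=np.load('pics/top0.npy'); P=pts(d,m['mtx'],m['camera_from_world'])
p=cv2.imread('pics/top0.png')
z=P[...,2]; roi=np.zeros(z.shape,bool); roi[105:295,205:325]=1
print('table z',np.nanmedian(z[300:350,100:400]))
deck=roi&(z>.043)&(z<.066)
n,l,st,_=cv2.connectedComponentsWithStats(deck.astype(np.uint8)); k=1+np.argmax(st[1:,4]); deck=l==k
for nm,mk in(('deck',deck),('box',roi&(z>.035)&(p[...,1]>110))):
    Q=P[mk][:,:2].astype(np.float32); r=cv2.minAreaRect(Q*1000); print(nm,mk.sum(),r,np.round(cv2.boxPoints(r)), np.median(P[mk][:,2]))
c=roi&(z>.073)&(z<.086); c[190:]=0; Q=P[c][:,:2]*1000; print('carton',c.sum(),cv2.minAreaRect(Q.astype(np.float32)))
f=roi&(z>.085)&(z<.12); Q=P[f][:,:2]*1000; print('flap+post',f.sum(),cv2.minAreaRect(Q.astype(np.float32)),np.nanmax(z[f]))
cv2.imwrite('pics/crop.png',cv2.resize(p[105:295,205:325],None,fx=3,fy=3,interpolation=cv2.INTER_CUBIC))
E
```

```text
table z -0.0005783687577923802
deck 6944 ((610.55517578125, 19.5936279296875), (371.7558288574219, 170.1939697265625), 9.19293212890625) [[413.  74.]
 [441. -94.]
 [808. -35.]
 [780. 133.]] 0.04909972659238043
box 7940 ((604.1051635742188, 59.790733337402344), (371.8037414550781, 252.3116912841797), 9.060566902160645) [[401. 155.]
 [440. -94.]
 [808. -36.]
 [768. 214.]] 0.049091162829620394
carton 282 ((691.4944458007812, 48.82884979248047), (44.035953521728516, 29.974084854125977), 7.979334354400635)
flap+post 166 ((591.9203491210938, 8.95196533203125), (22.09705924987793, 143.43910217285156), 16.6140079498291) 0.1014244902161483
```

View pics/crop.png

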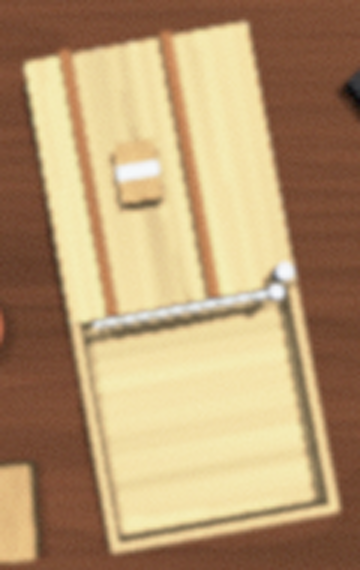

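Call:
{"api": "move_arm", "payload": {
  "rows": "0 0 9.4 0 0 0 0.0876;0 0 9.4 0 0 0 0.0876;0 0 9.4 0 0 0 0.0876;0 0 9.4 0 0 0 0.0876;0 0 9.4 0 0 0 0.0876;0 0 9.3 0 0 0 0.0876;0 0 9.2 0 0 0 0.0876"
}}

```text
t: 0.98
eef_pos: [0.1779, 0.6508, 0.2104]
ee_rot: [3.141, -0.001, -1.415]
force: [0.4, -0.7, 0.4]
width: 0.0872
gripper_force: 0.0
```

Call:
{"api": "move_arm", "payload": {
  "rows": "0 0 0 0.042 -0.025 0 0.0876;0 0 0 0.042 -0.025 0 0.0876;0 0 0 0.042 -0.025 0 0.0876;0 0 0 0.042 -0.025 0 0.0876;0 0 0 0.042 -0.025 0 0.0876;0 0 0 0.042 -0.025 0 0.0876;0 0 0 0.042 -0.025 0 0.0876;0 0 0 0.042 -0.025 0 0.0876"
}}

```text
t: 1.98
eef_pos: [0.4299, 0.35, 0.2108]
ee_rot: [3.141, -0.0, -1.41]
force: [1.3, 0.7, -0.7]
width: 0.088
gripper_force: 0.0
```

Call:
{"api": "move_arm", "payload": {
  "rows": "0 0 0 0.048 -0.028 0 0.0876;0 0 0 0.048 -0.028 0 0.0876;0 0 0 0.048 -0.028 0 0.0876;0 0 0 0.048 -0.028 0 0.0876;0 0 0 0.048 -0.028 0 0.0876;0 0 0 0.048 -0.028 0 0.0876;0 0 0 0.048 -0.028 0 0.0876;0 0 0 0 0 0 0.0876"
}}

```text
t: 2.98
eef_pos: [0.6777, 0.0478, 0.2092]
ee_rot: [3.139, -0.001, -1.414]
force: [-0.7, 0.1, 0.0]
width: 0.0879
gripper_force: 0.0
```

```bash
cat > look.py <<'E'
from h import *
import sys
C,s=wrist_cfw(); p,d=arm.grab_frame('wrist'); print(s['eef_pos'],s['ee_rot'],s['t'])
n=sys.argv[1]; cv2.imwrite(f'pics/{n}.png',p)
P=pts(d,arm.camera_model('wrist')['mtx'],C); np.save(f'pics/{n}.npy',P)
z=P[...,2]
o=np.array([.5938,.0319]); e=-np.array([.9872,.1598]); f=np.array([.1598,-.9872])
B=np.stack([(P[...,:2]-o)@e,(P[...,:2]-o)@f],-1)*1000
m=(z>.070)&(z<.087)&(B[...,0]<-40)&(B[...,0]>-150)&(abs(B[...,1])<34)
if m.sum()>50:
    r=cv2.minAreaRect(B[m].astype(np.float32)); print('carton',m.sum(),r,'z',np.median(z[m]))
dk=(z>.044)&(z<.056)&(B[...,0]<-5)&(B[...,0]>-220)
if dk.sum(): print('deck z',np.median(z[dk]),'x,y pct',np.percentile(B[dk],[1,99],axis=0))
for a in(-150,-90,-40):
    k=(z>.059)&(z<.068)&(abs(B[...,0]-a)<15)
    L=B[k&(B[...,1]<0)&(B[...,1]>-60)][:,1];Rr=B[k&(B[...,1]>25)&(B[...,1]<60)][:,1]
    print('curbs',a,len(L),len(Rr),np.median(L) if len(L) else '',np.median(Rr) if len(Rr) else '')
fl=(z>.088)&(z<.099)&(abs(B[...,0]-5)<25)&(B[...,1]<75)&(B[...,1]>-70)
if fl.sum()>20: print('flap line x=a*y+b',np.polyfit(B[fl][:,1],B[fl][:,0],1),B[fl].min(0),B[fl].max(0))
E
python3 look.py w1
```

```text
[0.67766807 0.0477837  0.20923595] [ 3.13937285e+00 -6.84195214e-04 -1.41428015e+00] 2.975
carton 1363 ((-101.75814819335938, -2.1510581970214844), (30.182287216186523, 43.52889633178711), 89.98563385009766) z 0.07927699703585106
deck z 0.04932144826039761 x,y pct [[-199.84258879 -166.25505237]
 [  -6.77273784   97.15112013]]
curbs -150 244 269 -39.091678593187865 36.53065079274538
curbs -90 222 232 -38.72938903680139 36.77882802181348
curbs -40 222 237 -38.90169263108582 36.95045480060939
flap line x=a*y+b [4.86209839e-04 2.04822834e+00] [ -0.92333925 -47.81956961] [ 5.6466917  74.99658576]
```

View pics/w1.png

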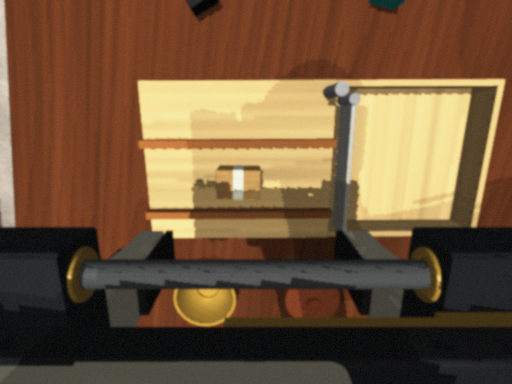

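The picture agrees with the top view. The carton is at (240,180), about 44 mm along the lane and 30 mm across, with the curbs at rows 144 and 214 and the flap at column 345. The finger gap spans it, so I'll descend with one finger behind the carton and the other between the carton and the flap.

Call:
{"api": "move_arm", "payload": {
  "rows": "0 0 0.2 0 -0.004 0.03 0.0876;0 0 0 0 0 0.04 0.0876;0 0 0 0 0 0.03 0.0876;0 0 0 0 0 0.03 0.0876;0 0 0 0 0 0.016 0.0876;0 0 0 0 0 0 0.0876"
}}

```text
t: 3.78
eef_pos: [0.6795, 0.0523, 0.0641]
ee_rot: [3.14, -0.0, -1.413]
force: [0.2, -0.4, 1.2]
width: 0.0878
gripper_force: 0.0
```

```bash
python3 look.py w2; python3 -c "
from h import *
p,d=arm.grab_frame('side'); a=cv2.resize(p[140:280,150:370],None,fx=2.7,fy=2.7)
w=cv2.imread('pics/w2.png'); cv2.imwrite('pics/c2.png',a)"
```

```text
[0.67950325 0.05227073 0.06409451] [ 3.13952683e+00 -3.05030642e-04 -1.41271837e+00] 3.775
carton 4591 ((-94.02447509765625, -0.6631965637207031), (107.88571166992188, 28.483366012573242), 0.24491828680038452) z 0.07930588962678553
deck z 0.049287524688805096 x,y pct [[-199.31272726  -68.5990511 ]
 [  -7.37494244   97.46914106]]
curbs -150 17 833 -42.72703110240225 36.640850907039614
curbs -90 47 801 -42.98453516605932 37.014871272754725
curbs -40 39 799 -43.29098745810294 36.857313009847196
flap line x=a*y+b [3.79680104e-04 1.88729336e+00] [-0.74380816  8.42865708] [ 5.95801218 74.99328239]
```

View pics/c2.png

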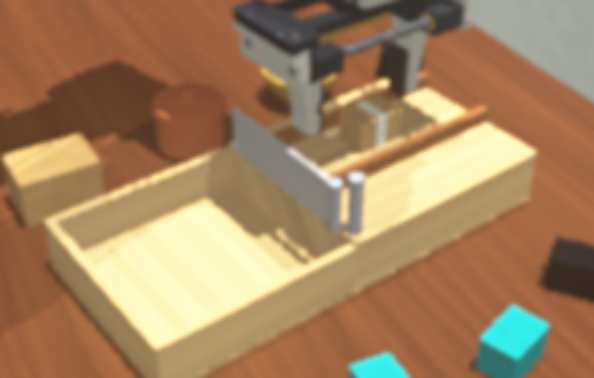

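View pics/w2.png

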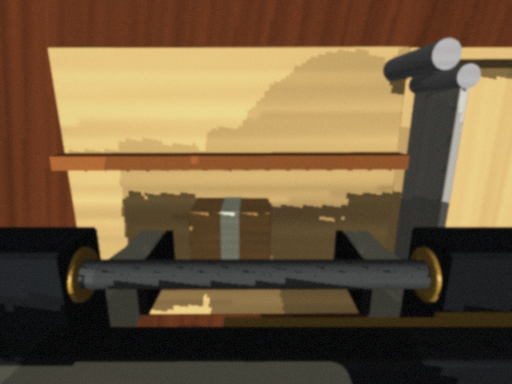

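Call:
{"api": "move_arm", "payload": {
  "rows": "0 0 0 0.004 0 0 0.0876;0 0 0 0 0.008 0 0.0876;0 0 0 0 0.008 0 0.0876;0 0 0 0 0.008 0 0.0876;0 0 0 0 0.008 0 0.0876;0 0 0 0 0.008 0 0.0876;0 0 0 0 0.008 0 0.0876;0 0 0 0 0.008 0 0.0876"
}}

```text
t: 4.88
eef_pos: [0.6253, 0.039, 0.065]
ee_rot: [-3.141, -0.0, -1.413]
force: [1.0, 0.3, 0.7]
width: 0.0874
gripper_force: 0.3
```

```bash
python3 look.py w3; python3 -c "
from h import *
p,d=arm.grab_frame('side'); a=cv2.resize(p[140:280,150:370],None,fx=2.2,fy=2.2)
w=cv2.imread('pics/w3.png')[20:330]; a=cv2.resize(a,(480,308)); cv2.imwrite('pics/c3.png',np.vstack([cv2.resize(w,(480,290)),a]))"
```

```text
[0.62532109 0.03903351 0.06503355] [-3.14135276e+00 -1.56368445e-05 -1.41341126e+00] 4.875
carton 2292 ((-99.47018432617188, 1.594696044921875), (46.83607864379883, 24.282556533813477), 0.906433641910553) z 0.07917998298917495
deck z 0.04929782590067472 x,y pct [[-185.51003889  -68.09225003]
 [  -6.81226236   97.5107618 ]]
curbs -150 0 790  37.015867397856454
curbs -90 289 796 -39.88864231636027 36.920450786870916
curbs -40 282 821 -41.01713865505134 36.8409923362665
flap line x=a*y+b [-0.22419654 23.60494433] [-0.51620227 -6.03521781] [29.90952345 74.93958426]
```

View pics/c3.png

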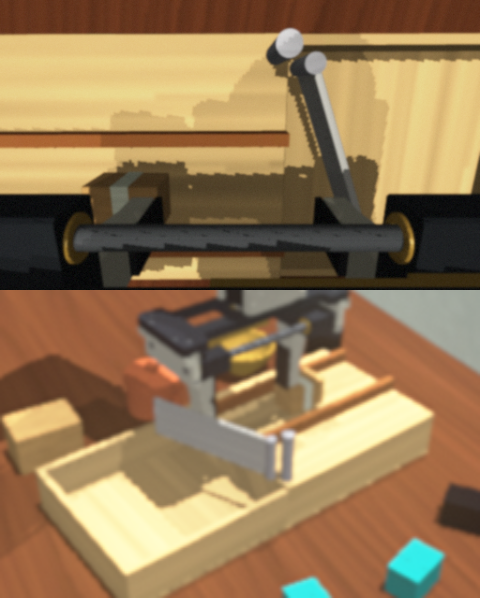

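The flap is being held open by about 12 degrees, with the hinge at crop (300,55). The carton, at crop (88-170, 173-190), still seems to overlap the rear finger. I'll check this with depth before going on.

```bash
python3 - <<'E'
from h import *
o=np.array([.5938,.0319]); e=-np.array([.9872,.1598]); f=np.array([.1598,-.9872])
def bx(P): return np.dstack([(P[...,:2]-o)@e*1000,(P[...,:2]-o)@f*1000,P[...,2]*1000])
P=bx(np.load('pics/w3.npy')); p=cv2.imread('pics/w3.png')
for c in (105,128,145,160,172):
  print('col',c)
  for r in range(196,272,6): print(r,np.round(P[r,c]).tolist(),p[r,c].tolist(),end=' | ')
  print()
C=arm.camera_model('side'); q,d=arm.grab_frame('side'); S=bx(pts(d,C['mtx'],C['camera_from_world']))
m=(S[...,0]>-150)&(S[...,0]<-30)&(abs(S[...,1])<33)&(S[...,2]>56)&(S[...,2]<82)
n,l,st,ce=cv2.connectedComponentsWithStats(m.astype(np.uint8))
for i in range(1,n):
  if st[i,4]>15: print(st[i],np.round(S[l==i].min(0)),np.round(S[l==i].max(0)),q[l==i].mean(0))
x,y,w,h=st[1:,0].min(),st[1:,1].min(),0,0
cv2.imwrite('pics/c4.png',np.vstack([cv2.resize(q[150:220,250:340],(640,300),interpolation=cv2.INTER_CUBIC),cv2.resize(p[170:300,60:340],(640,297),interpolation=cv2.INTER_CUBIC)]))
E
```

```text
col 105
196 [-126.0, 18.0, 48.0] [122, 189, 225] | 202 [-126.0, 14.0, 49.0] [129, 198, 231] | 208 [-122.0, 13.0, 59.0] [71, 116, 144] | 214 [-117.0, 13.0, 70.0] [27, 49, 66] | 220 [-113.0, 13.0, 79.0] [28, 53, 74] | 226 [-112.0, 10.0, 80.0] [39, 67, 90] | 232 [-113.0, 6.0, 79.0] [34, 60, 85] | 238 [-114.0, 2.0, 79.0] [35, 60, 82] | 244 [-114.0, -1.0, 80.0] [36, 62, 86] | 250 [-114.0, -5.0, 80.0] [32, 60, 81] | 256 [-115.0, -8.0, 80.0] [32, 59, 82] | 262 [-73.0, 30.0, 161.0] [32, 32, 31] | 268 [-72.0, 29.0, 162.0] [64, 65, 64] | 
col 128
196 [-111.0, 18.0, 49.0] [97, 152, 188] | 202 [-111.0, 14.0, 49.0] [48, 73, 93] | 208 [-108.0, 13.0, 58.0] [25, 45, 58] | 214 [-104.0, 13.0, 69.0] [70, 80, 78] | 220 [-99.0, 13.0, 81.0] [88, 104, 100] | 226 [-100.0, 9.0, 79.0] [95, 110, 110] | 232 [-100.0, 6.0, 80.0] [95, 108, 107] | 238 [-101.0, 2.0, 80.0] [97, 112, 110] | 244 [-92.0, 9.0, 102.0] [75, 87, 86] | 250 [-89.0, 9.0, 108.0] [60, 69, 69] | 256 [-87.0, 8.0, 113.0] [58, 67, 69] | 262 [-67.0, 29.0, 160.0] [32, 32, 30] | 268 [-66.0, 29.0, 163.0] [65, 66, 65] | 
col 145
196 [-100.0, 18.0, 49.0] 
[... 899 characters left out ...]
[3, 1, 5] | 262 [-58.0, 29.0, 160.0] [33, 33, 31] | 268 [-58.0, 29.0, 162.0] [57, 59, 57] | 
col 172
196 [-84.0, 18.0, 49.0] [42, 71, 86] | 202 [-84.0, 14.0, 50.0] [44, 76, 93] | 208 [-82.0, 12.0, 57.0] [31, 50, 67] | 214 [-80.0, 12.0, 67.0] [19, 42, 52] | 220 [-79.0, 9.0, 68.0] [20, 37, 50] | 226 [-80.0, 5.0, 69.0] [21, 37, 49] | 232 [-77.0, 6.0, 80.0] [11, 20, 25] | 238 [-76.0, 3.0, 82.0] [10, 17, 19] | 244 [-77.0, -0.0, 82.0] [3, 6, 8] | 250 [-77.0, -3.0, 83.0] [10, 10, 14] | 256 [-76.0, -6.0, 84.0] [9, 7, 5] | 262 [-55.0, 29.0, 159.0] [32, 34, 35] | 268 [-54.0, 29.0, 162.0] [59, 61, 58] | 
[276 175  23  20 280] [-145.  -33.   56.] [-76.  17.  82.] [ 93.85       131.67857143 156.29642857]
```

View pics/c4.png

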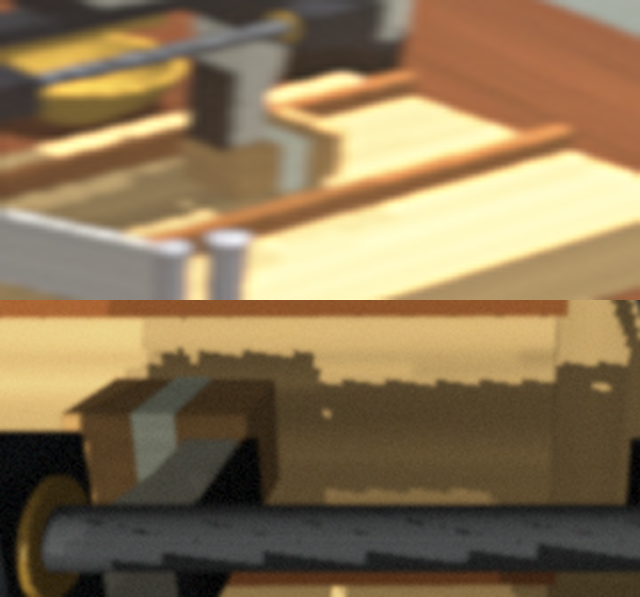

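```bash
python3 - <<'E'
from h import *
o=np.array([.5938,.0319]); e=-np.array([.9872,.1598]); f=np.array([.1598,-.9872])
for n,tx in(('w2',-88),('w3',-32)):
  P=np.load(f'pics/{n}.npy'); p=cv2.imread(f'pics/{n}.png').astype(int)
  B=np.dstack([(P[...,:2]-o)@e*1000-tx,(P[...,:2]-o)@f*1000,P[...,2]*1000])
  grey=np.ptp(p,axis=2)<22
  for sg in(-1,1):
    m=grey&(B[...,0]*sg>40)&(B[...,0]*sg<68)&(B[...,1]<16)&(B[...,1]>-16)&(B[...,2]>52)&(B[...,2]<120)
    Q=B[m]; print(n,sg,len(Q),np.percentile(Q,[0,2,50,98],axis=0).round().tolist())
    lo=Q[Q[:,2]<np.percentile(Q[:,2],10)]; print(lo.mean(0).round())
E
```

```text
w2 -1 1417 [[-61.0, -16.0, 78.0], [-59.0, -14.0, 80.0], [-49.0, 3.0, 100.0], [-44.0, 4.0, 118.0]]
[-47.  -2.  82.]
w2 1 1419 [[43.0, -16.0, 79.0], [43.0, -14.0, 82.0], [49.0, 3.0, 101.0], [60.0, 4.0, 118.0]]
[46. -1. 84.]
w3 -1 1722 [[-68.0, -16.0, 52.0], [-67.0, -10.0, 62.0], [-51.0, 8.0, 98.0], [-44.0, 13.0, 117.0]]
[-63.   8.  69.]
w3 1 1895 [[43.0, -13.0, 56.0], [43.0, -10.0, 62.0], [52.0, 8.0, 96.0], [62.0, 15.0, 118.0]]
[59.  9. 68.]
```

The point cloud shows that with the gripper wide open the fingertips sit about 15 mm above the TCP, because the linkage pulls them back. The rear finger therefore skimmed over the carton without moving it. I'll lift, back up and go about 20 mm lower.

Call:
{"api": "move_arm", "payload": {
  "rows": "0 0 0 0 0 -0.015 0.0876;0 0 0 0 0 -0.018 0.0876;0 0 0 0 -0.02 0 0.0876;0 0 0 0 -0.02 0 0.0876;0 0 0 0 -0.019 0 0.0876;0 0 0 0 0 0.02 0.0876;0 0 0 0 0 0.02 0.0876;0 0 0 0 0 0.012 0.0876"
}}

```text
t: 6.02
eef_pos: [0.6842, 0.0483, 0.0461]
ee_rot: [-3.142, -0.0, -1.414]
force: [-0.3, 0.0, -0.9]
width: 0.0871
gripper_force: 0.0
```

```bash
cat > chk.py <<'E'
from h import *
import sys
o=np.array([.5938,.0319]); e=-np.array([.9872,.1598]); f=np.array([.1598,-.9872])
C,s=wrist_cfw(); p,d=arm.grab_frame('wrist'); cv2.imwrite(f'pics/{sys.argv[1]}.png',p)
q=s['eef_pos'][:2]-o; t=np.array([q@e,q@f])*1000; print('tcp box',t.round(1),s['eef_pos'][2],'t',s['t'],s['force'])
P=pts(d,arm.camera_model('wrist')['mtx'],C); p=p.astype(int)
B=np.dstack([(P[...,:2]-o)@e*1000,(P[...,:2]-o)@f*1000,P[...,2]*1000]); grey=np.ptp(p,axis=2)<22
for sg in(-1,1):
    D=(B[...,0]-t[0])*sg; m=grey&(D>42)&(D<52)&(abs(B[...,1]-t[1])<7)&(B[...,2]>54)
    print('finger',sg,m.sum(),B[m].min(0).round() if m.any() else '')
br=(p[...,2]-p[...,0]>25)&(B[...,2]>54)&(B[...,2]<83)&(abs(B[...,1])<24)&(abs(B[...,0]-t[0])<100)
if br.sum()>20: print('brown',br.sum(),np.percentile(B[br],[1,99],axis=0).round().tolist())
fl=grey&(B[...,2]>88)&(B[...,2]<99)&(B[...,1]<75)&(B[...,1]>20)&(B[...,0]>-5)
if fl.sum()>20: print('flap deg',np.degrees(np.arctan(-np.polyfit(B[fl][:,1],B[fl][:,0],1)[0])))
E
python3 chk.py w5
```

```text
tcp box [-91.8  -1.7] 0.04614437476089763 t 6.025 [-0.27051868  0.02573822 -0.85088183]
finger -1 1376 [-143.   -9.   60.]
finger 1 1116 [-49.  -9.  62.]
brown 2946 [[-123.0, -1.0, 54.0], [1.0, 13.0, 81.0]]
flap deg -0.03177754798965738
```

Call:
{"api": "move_arm", "payload": {
  "rows": "0 0 0 0 0.01 0 0.0876;0 0 0 0 0.01 0 0.0876;0 0 0 0 0.01 0 0.0876;0 0 0 0 0.01 0 0.0876;0 0 0 0 0.01 0 0.0876;0 0 0 0 0.01 0 0.0876;0 0 0 0 0.01 0 0.0876"
}}

```text
t: 6.95
eef_pos: [0.6143, 0.0373, 0.0461]
ee_rot: [-3.141, 0.0, -1.413]
force: [1.3, 0.8, 0.6]
width: 0.0872
gripper_force: 0.7
```

```bash
python3 chk.py w6
```

```text
tcp box [-21.1  -2.1] 0.04605452060565547 t 6.95 [1.26148028 0.75519253 0.56947853]
finger -1 1183 [-72.  -9.  77.]
finger 1 1092 [22. -9. 62.]
brown 2976 [[-64.0, -1.0, 55.0], [23.0, 13.0, 80.0]]
flap deg 29.57058528392361
```

View pics/w6.png

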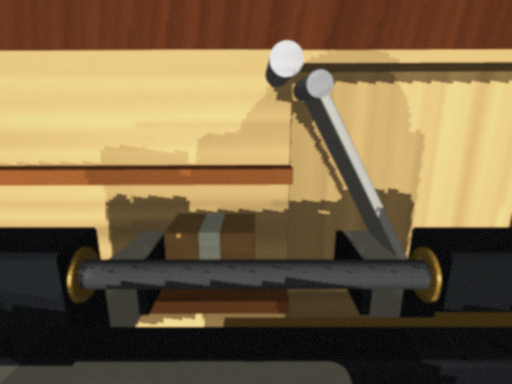

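The carton (columns 165-255) is now being pushed along, and the front finger holds the flap at 30°, well clear of it. I'll continue.

Call:
{"api": "move_arm", "payload": {
  "rows": "0 0 0 0 0.009 0 0.0876;0 0 0 0 0.009 0 0.0876;0 0 0 0 0.009 0 0.0876;0 0 0 0 0.009 0 0.0876;0 0 0 0 0.01 0 0.0876;0 0 0 0 0.01 0 0.0876;0 0 0 0 0.011 0 0.0876;0 0 0 0 0.011 0 0.0876"
}}

```text
t: 8.0
eef_pos: [0.5368, 0.025, 0.0458]
ee_rot: [3.141, -0.0, -1.414]
force: [-0.1, 0.1, -1.0]
width: 0.0876
gripper_force: 0.2
```

Call:
{"api": "move_arm", "payload": {
  "rows": "0 0 0 0 0 0 0.0876;0 0 0 0 0 0 0.0876"
}}

```text
t: 8.25
eef_pos: [0.5376, 0.0252, 0.046]
ee_rot: [3.141, 0.0, -1.414]
force: [-1.3, 1.3, 0.2]
width: 0.0874
gripper_force: 0.7
```

```bash
cat >> chk.py <<'E'
bn=(p[...,2]-p[...,0]>15)&(B[...,2]>15)&(B[...,2]<60)&(abs(B[...,1])<55)&(B[...,0]>5)&(B[...,0]<150)
if bn.sum()>20: print('in bin',bn.sum(),np.percentile(B[bn],[1,50,99],axis=0).round().tolist())
E
python3 chk.py w7;python3 -c "
from h import *
p,d=arm.grab_frame('side'); a=cv2.resize(p[140:290,150:370],(480,310))
w=cv2.imread('pics/w7.png')[20:330]; cv2.imwrite('pics/c7.png',np.vstack([cv2.resize(w,(480,288)),a]))"
```

```text
tcp box [56.5 -2.3] 0.04595463483082468 t 8.25 [-1.29437865  1.30028264  0.19835859]
finger -1 1380 [ 5. -9. 60.]
finger 1 1080 [99. -9. 62.]
brown 30 [[-4.0, -9.0, 61.0], [100.0, 9.0, 80.0]]
flap deg 58.208566542624915
in bin 3348 [[39.0, -17.0, 16.0], [60.0, 1.0, 35.0], [82.0, 35.0, 55.0]]
```

View pics/c7.png

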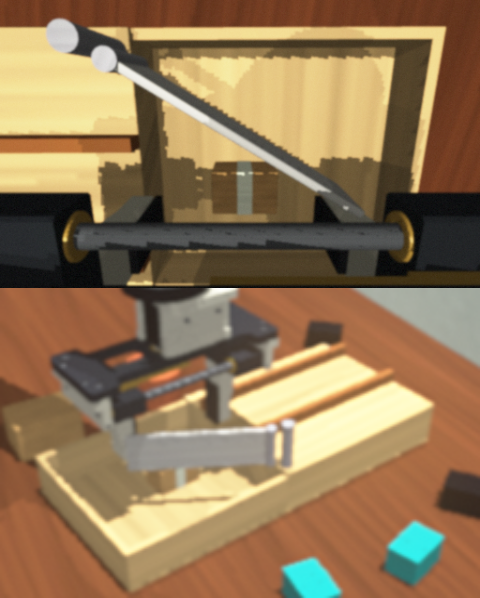

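The carton lies flat in the bin (crop (245,190), top about 35 mm) and the flap is held at 58°. I'll lift straight up.

Call:
{"api": "move_arm", "payload": {
  "rows": "0 0 0 0 0 -0.02 0.0876;0 0 0 0 0 -0.04 0.0876;0 0 0 0 0 -0.04 0.0876;0 0 0 0 0 -0.04 0.0876;0 0 0 0 0 -0.03 0.0876;0 0 0 0 0 -0.02 0.0876;0 0 0 0 0 0 0.0876;0 0 0 0 0 0 0.0876"
}}

```text
t: 9.35
eef_pos: [0.5375, 0.025, 0.235]
ee_rot: [3.14, 0.0, -1.414]
force: [0.3, -0.3, -0.5]
width: 0.0875
gripper_force: 0.0
```

Call:
{"api": "move_arm", "payload": {
  "rows": "0 0 0 0 0 0 0.0876;0 0 0 0 0 0 0.0876;0 0 0 0 0 0 0.0876;0 0 0 0 0 0 0.0876;0 0 0 0 0 0 0.0876;0 0 0 0 0 0 0.0876;0 0 0 0 0 0 0.0876;0 0 0 0 0 0 0.0876"
}}

```text
t: 10.35
eef_pos: [0.5378, 0.0251, 0.236]
ee_rot: [-3.142, 0.0, -1.413]
force: [0.5, 0.3, -0.9]
width: 0.0876
gripper_force: 0.0
```

```bash
python3 chk.py w8; python3 - <<'E'
from h import *
a=cv2.imread('pics/side0.png').astype(int); b=arm.grab_frame('side')[0].astype(int)
for n,(r0,r1,c0,c1) in dict(bowl=(158,182,245,278),spare=(190,224,150,190),turq=(250,305,275,360),blk=(225,255,350,380)).items(): print(n,np.abs(a-b)[r0:r1,c0:c1].mean().round(1))
E
```

```text
tcp box [56.3 -2.3] 0.23597675527764558 t 10.35 [ 0.51450185  0.32573508 -0.87131095]
finger -1 1446 [ 4. -9. 54.]
finger 1 1121 [ 99.  -9. 251.]
flap deg 0.2676471203871888
in bin 807 [[38.0, -17.0, 16.0], [56.0, 1.0, 35.0], [82.0, 13.0, 37.0]]
bowl 6.4
spare 42.1
turq 5.2
blk 4.3
```

```bash
python3 -c "
from station import arm
print(arm.job_done())"
```

```text
the job is handed in; nothing more can be done
None
```

The job is handed in: the carton lies in the bin, the flap measured shut to within 0.3°, and the hand is clear at about 10.4 s; a first pass, with the fingertips too high, opened the flap early and skimmed over the carton, and I had no clear final view of the spare carton or round box, though the hand never went near them.

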